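# Load a blister carrier under the spring clip of an inspection stand

## Task

On the white inspection stand, press the blue bar down with one fingertip so that the spring clip opens, and keep it down while the other fingertip pushes the orange blister carrier beneath the clip, fully home against the yellow stop. Then let the bar up so that the clip comes down on the carrier. Only press and push: do not lift the carrier, and leave everything else where it stands.

Things in the scene. Friction and masses are not known exactly. Their poses are not given: they have to be found in the camera images.
- stand: white inspection stand, fixed. Origin on the table right below the clip's foot; all coordinates below are in its frame, mm, z up. The carrier slides to +x on its bed (top z=20, x=-162 to 20, y=-35 to 35) between grey rails (inner faces y=+-29.5, tops z=30.5) whose flanges reach over its edges to y=+-25: it can only slide along x. A low base (y=35 to 78, top z=8) lies under the bar
- stop (a point): middle of the face of the yellow stop across the end of the stand's bed, at x=14, y=0, z=26 (stop's top z=32); the carrier is fully home when its front edge is against it
- post (a point): top of the rear steel hinge post (8 x 10 mm, x=-156, y=40, top z=42); a like post stands at x=13. The hinge rod, 6 mm thick, runs between them along x at y=40, z=36
- clip (a joint): angle of the rocker clip about the hinge rod (rad): 0 closed, 0.34 at its limit. Pressing the blue bar down lifts the black foot. The foot clears the carrier's plate above about 0.12; 0.25 is a good opening. Sprung shut: about 3 N on the bar to start, about 6 N at the limit. Released, it comes down on what lies beneath: about 0.11 on the carrier
- foot (a point): underside centre of the clip's black foot (10 mm along x, y=-12 to 0), at the end of a steel arm from the hinge rod; closed, it is 1.5 mm above the bed and bars the carrier's way
- bar (a point): middle of the blue press bar's length, on its top when closed. A round rod 12 mm thick, 98 mm long, along the stand's x (x=-150 to -52), axis y=68, z=32 (top z=38) when closed; its top sinks 2.8 mm per 0.1 rad, to z=28.5 at the limit. Long enough for a fingertip to slide along it while holding it down; free above
- carrier: orange flat blister carrier with white tablets, loose on the bed, 80 (x) x 56 (y) x 6 mm, about 0.12 kg. Origin at the centre of its underside, x axis along the stand's x. It starts short of the clip; fully home, its origin is at x=-26 in the stand's frame
- lip (a point): centre of the rear (-x) face of the carrier's upright push lip, at its rear edge: 40 mm behind the carrier's origin, z=35. The lip is 5 mm thick, 40 mm wide (y), top at z=44; a fingertip behind it pushes it to +x. The bed behind it (z=20) is free. Fully home, this face is at x=-66 in the stand's frame
- carton_green: bystander, loose, to be left alone: medicine carton with a green band, 50 x 90 x 25 mm. Origin at the centre of its underside
- carton_red: bystander, loose, to be left alone: medicine carton with a red band, 45 x 75 x 40 mm. Origin at the centre of its underside
- carton_blue: bystander, loose, to be left alone: medicine carton with a blue band, 55 x 80 x 30 mm. Origin at the centre of its underside
- pill_bottle: bystander, loose, to be left alone: white pill jar, 42 mm across, 72 mm tall. Origin at the centre of its underside
- amber_bottle: bystander, loose, to be left alone: amber bottle, 48 mm across, 85 mm tall. Origin at the centre of its underside
- spatula: bystander, loose, to be left alone: counting spatula, 180 mm long, lying flat. Origin near its middle
- cup: bystander, loose, to be left alone: small white cup, 56 mm across, 45 mm tall. Origin at the centre of its underside
Mind the look-alikes: they are no part of the job. Leave any purple or red look-alike of the carrier alone.

How it is judged (in metres and radians):
On the way, in this order (a step that is already met when the one before it is completed fails the run):
1. a fingertip holds the blue bar down (clip at more than 0.125 rad) while the carrier is still short of the clip (value of joint clip above 0.125 rad and contact force between the fingers and clip above 0.5 N and x of carrier in the frame of stand below -0.046 m), for 0.1 s.
2. the carrier is pushed home against the stop (within 3 mm) with the bar still held down (value of joint clip above 0.125 rad and contact force between the fingers and clip above 0.5 N and x of carrier in the frame of stand above -0.029 m), for 0.1 s.
At the end, for the whole second after the job is handed in: the carrier lies flat on the bed within 3 mm of the yellow stop, at rest, and the released clip rests on it (0.08 to 0.145 rad, pressing with more than 1 N) (x of carrier in the frame of stand between -0.029 and -0.022 m and z of carrier in the frame of stand below 0.023 m and value of joint clip between 0.08 and 0.145 rad and contact force between clip and carrier above 1 N and linear speed of carrier below 0.01 m/s); the robot touches nothing.
It fails at once if the carrier is lifted (more than 6 mm off the bed) or tipped (more than 0.15 rad) (z of carrier in the frame of stand above 0.026 m or angle between carrier's own z axis and vertical above 0.15 rad).
It fails at once if a bystander is moved more than 15 mm (distance of any of carton_green, carton_red, carton_blue, pill_bottle, amber_bottle, spatula, cup from where it was at the start of the episode above 0.015 m).
It also fails if it takes over 32 s, if anything falls off the work surface, if the arm or the gripper's body presses on something with over 40 N, if the wrist force passes 120 N, or if a joint passes its speed limit or range.

## Robot

A 6-joint arm with a two-finger parallel gripper is mounted at the origin on the work surface. World frame = base frame: x ahead of the robot, y to its left, z up, the work surface at z = 0. Lengths are in m, angles in degrees, forces in N, time in s.
With the tool pointing down it reaches from about 0.25 to 0.725 m from the base axis. Payload 9.7 kg.
Tool frame: the origin (TCP) lies midway between the tips of the shut fingers; the grasp point (between the pads) lies 19 mm behind it (bot.hold_point_z is the distance from the TCP to the grasp point, in m); z points along the fingers, y is the line along which they close (so a half turn about z gives the same grasp; the last joint's range is limited). The gripper opens to 85 mm and grips with 20 to 120 N. Pads are 22 mm wide; open, the fingers measure 114 mm over their backs; the gripper's body (76 mm by 85 mm) begins 54 mm behind the grasp point. The pads swing forward as they close: fully open they stand 13 mm farther back than shut.
Start: joints at [63.656, 4.979, 10.078, 95.1, 0, 90], TCP at [0.244, 0.493, 0.231] pointing down, gripper open.
Joint ranges: [-179.16, 179.16], [-48.56, 103.87], [-65.8, 70.77], [-126.05, 130.52], [-82.76, 87.17], [-180, 180]. Speed limits (degrees/s): [127.2, 127.2, 147.25, 180, 180, 180].

## Interface

Orientations are given as [roll, pitch, yaw] about the fixed x, y, z axes, in that order (R = Rz(yaw) Ry(pitch) Rx(roll)).
In Python, from workcell import bot gives the robot as it stands.
- The arm moves only by the tool play_rows, never from a script. Its argument "steps" is a list that holds one entry, the list of rows, each a list of 4 numbers: the shift along the tool's x, y, z in m, then the turn about the tool's z in rad. In form: [[[tx, ty, tz, yaw], ...]]. A call has exactly 5 rows; each row shifts and turns the commanded pose from where the row before left it, along the tool's axes as they then stand; what a row does not reach is not made up. A row lasts 1/12 s, in which the tool goes at most 41.7 mm and 7.16 degrees, less where a joint would pass 70% of its speed; a pose out of reach is approached as far as the arm can. A call is refused whole if a number of a shift passes 0.0417 or a number of a turn 0.125, either way. A call with a gripper value outside its range is refused whole. "gripper" is the finger opening in m, from 0 to 0.0854, set as the call begins (left out, the last holds). The fingers move at their own pace and stop on an object; "squeeze" is the grip in N (left out, the last holds). Time passes only in rows, so rows that do not move let the fingers close, or fill a call up. It gives the time, the measured TCP pose, the force, the opening and the grip force at its end, in the units of the state.
- bot.get_obs(): the state, without advancing time (a new reading comes with each control period).
- bot.camera(name): name is "scene" or "top" or "wrist"; returns a dict with "img" (384x512x3 uint8, blue, green, red), "vfov" (degrees; the focal length in pixels is half the picture's height over the tangent of half this angle, whatever the lens; pixels are square), "cx", "cy" (the principal point, pixels), "xyz" and "attitude" of the camera in the world. Camera axes: x right, y down, z forward; pixel columns grow to the right and rows downward; lengths in m; the calibration is good to about 2 mm. A picture is of the moment at which its call begins. There is no depth.
- bot.job_done(): hands the job in; it is judged then, once.
The state is a dict: "time": time; "q": joint angles; "qd": joint speeds; "joint_efforts": joint torques, N m; "ee_pos": TCP position; "tcp_rot": TCP orientation; "wrist_force": force on the tool from outside, world axes, zero at the start; "torque": the same for the moment, N m; "opening": finger opening in m; "grasp_force": force on a finger pad.
Only numpy, scipy, OpenCV 4.12 (cv2) and the standard library are available. Lean on these libraries where they do the work, as an engineer would, in place of code of your own. Each camera call takes 0.05 s, during which the arm holds its last target. There are 200 camera calls.

## Working session

There is one attempt and no reset: what is moved stays moved. The work goes in short steps, Python scripts to look and compute and a tool call to move; the robot and the scene stay as the last step left them, time stands still between calls to the robot, and variables do not carry over. Pictures are saved under pics/ and viewed, at most 10 in all, crops included, and the job is handed in when it is done.

Besides the shell and the picture viewer there is one more tool, called after "Call:" as a command line: name --argument value ..., lists and objects as JSON in quotes. play_rows: Moves the arm, as the interface text tells. Its arguments: {"type":"object","properties":{"steps":{"type":"array","items":{"type":"array","items":{"type":"array","items":{"type":"number"}}}},"gripper":{"type":"number"},"squeeze":{"type":"number"}},"required":["steps"]}

```bash
mkdir -p pics; ls
python3 - <<'E'
from workcell import bot
import cv2,json
for n in("scene","top"):
    c=bot.camera(n); cv2.imwrite(f"pics/{n}0.png",c["img"]); print(n,{k:v for k,v in c.items() if k!="img"})
    import pickle; pickle.dump(c,open(f"pics/{n}0.pkl","wb"))
print(bot.get_obs())
a=[cv2.imread(f"pics/{n}0.png") for n in("scene","top")]
E
```

```text
pics
scene {'vfov': 46.01632945756149, 'cx': 247.5430826919967, 'cy': 188.121669550696, 'xyz': array([ 1.28954275, -0.35451435,  0.93587314]), 'attitude': array([-137.28020064,   -0.66035728,   65.93445285])}
top {'vfov': 43.755405366890386, 'cx': 255.95236209067863, 'cy': 197.42307929117683, 'xyz': array([ 0.46778329, -0.01213372,  1.24876442]), 'attitude': array([-176.16079503,    0.23527532,  -88.73955661])}
{'time': 0.1, 'q': array([6.36547935e+01, 5.00757142e+00, 1.00397050e+01, 9.50999629e+01,
       2.31124100e-04, 9.00024798e+01]), 'qd': array([-0.06693743, -0.09021822,  0.0769783 ,  0.13755794,  0.15574117,
       -0.00314283]), 'joint_efforts': array([ 7.96799418e-05, -5.21560371e+01,  4.65654802e+01,  1.59467943e-02,
       -4.74873696e-05,  5.57099966e-06]), 'ee_pos': array([0.24398614, 0.49269199, 0.23066396]), 'tcp_rot': array([-1.79932171e+02, -2.28188233e-04,  1.53652313e+02]), 'wrist_force': array([-0.99071931, -0.29218478, -0.5636557 ]), 'torque': array([-0.01962337,  0.01972487, -0.05599772]), 'grasp_force': 0.0, 'opening': 0.08531588108876194}
```

View pics/top0.png

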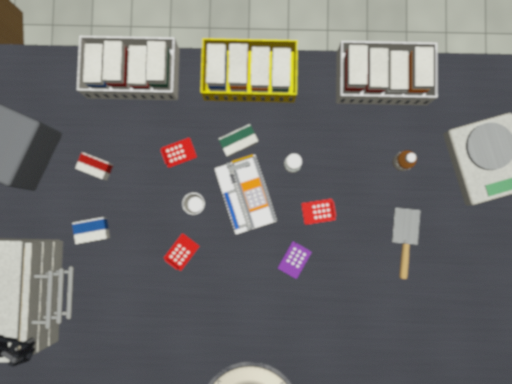

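View pics/scene0.png

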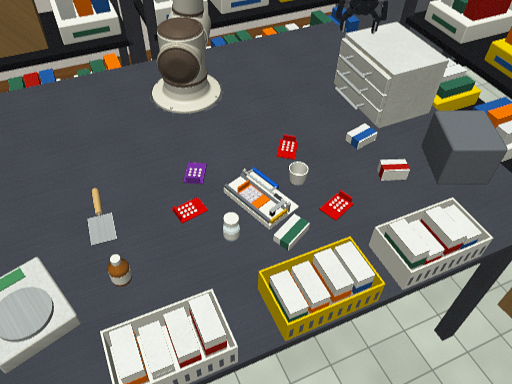

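The top view shows the stand at about (245,193), with the orange carrier at (258,195), the blue bar at (234,210) and the yellow stop at (240,158). Look-alikes are the red ones at (178,152), (320,211) and (181,252), and the purple one at (295,260). I choose the orange one in the stand. Next I take a close crop to check that, and measure.

```bash
cat > h.py <<'E'
import numpy as np, cv2, pickle
from scipy.spatial.transform import Rotation as R
def ray(c,uv):
    f=c["img"].shape[0]/2/np.tan(np.radians(c["vfov"]/2))
    d=np.array([(uv[0]-c["cx"])/f,(uv[1]-c["cy"])/f,1.])
    return np.array(c["xyz"]),R.from_euler("xyz",c["attitude"],degrees=True).as_matrix()@d
def plane(c,uv,z):
    o,d=ray(c,uv); return (o+d*(z-o[2])/d[2])
def proj(c,P):
    f=c["img"].shape[0]/2/np.tan(np.radians(c["vfov"]/2))
    p=R.from_euler("xyz",c["attitude"],degrees=True).as_matrix().T@(np.asarray(P)-c["xyz"])
    return np.array([c["cx"]+f*p[0]/p[2],c["cy"]+f*p[1]/p[2]])
def mask(c,lo,hi,box):
    m=cv2.inRange(cv2.cvtColor(c["img"],cv2.COLOR_BGR2HSV),lo,hi); k=np.zeros_like(m)
    x0,y0,x1,y1=box; k[y0:y1,x0:x1]=255; return m&k
def blob(m):
    cs,_=cv2.findContours(m,cv2.RETR_EXTERNAL,cv2.CHAIN_APPROX_NONE); return max(cs,key=cv2.contourArea)
E
python3 - <<'E'
from h import *
t=pickle.load(open("pics/top0.pkl","rb")); s=pickle.load(open("pics/scene0.pkl","rb"))
a=cv2.resize(t["img"][140:245,200:290],None,fx=4.5,fy=4.5,interpolation=cv2.INTER_CUBIC)
b=cv2.resize(s["img"][155:245,215:310],None,fx=3.3,fy=5.25*0+3.3,interpolation=cv2.INTER_CUBIC)
h=max(a.shape[0],b.shape[0]); f=lambda i:cv2.copyMakeBorder(i,0,h-i.shape[0],0,0,cv2.BORDER_CONSTANT)
cv2.imwrite("pics/crop.png",np.hstack([f(a),f(b)]))
for c,nm,box in((t,"top",(205,140,290,245)),(s,"scene",(215,160,310,230))):
  for col,lo,hi in(("blue",(100,120,80),(125,255,255)),("orange",(8,120,120),(18,255,255)),("yellow",(20,110,120),(34,255,255))):
    try:
      k=blob(mask(c,lo,hi,box)); r=cv2.minAreaRect(k); print(nm,col,np.round(r[0],1),np.round(r[1],1),round(r[2],1))
      z={"blue":.032,"orange":.026,"yellow":.032}[col]
      print("   corners world",[np.round(plane(c,p,z)[:2],4).tolist() for p in cv2.boxPoints(r)])
    except ValueError: print(nm,col,"none")
E
```

```text
top blue [231.1 210.1] [35.7  2.3] 72.3
   corners world [[0.5577, 0.0751], [0.5596, 0.0695], [0.4735, 0.0396], [0.4716, 0.0452]]
top orange [250.7 184.1] [ 7.6 19. ] 71.6
   corners world [[0.5847, 0.0352], [0.6012, -0.0107], [0.5827, -0.0173], [0.5663, 0.0286]]
top yellow [241.9 157.7] [ 2.5 20.9] 71.6
   corners world [[0.6446, 0.0592], [0.6628, 0.0088], [0.6566, 0.0066], [0.6385, 0.057]]
scene blue [265.1 177.3] [32.2  4. ] 36.9
   corners world [[0.4693, 0.0341], [0.4603, 0.0457], [0.5569, 0.0791], [0.565, 0.0677]]
scene orange [252.1 194.2] [32.  16.3] 40.6
   corners world [[0.5188, -0.0374], [0.4874, 0.008], [0.5844, 0.0364], [0.6122, -0.0079]]
scene yellow [278.  215.6] [ 3.7 20.6] 51.3
   corners world [[0.6562, -0.0007], [0.6342, 0.0568], [0.6456, 0.0578], [0.6671, 0.0006]]
```

View pics/crop.png

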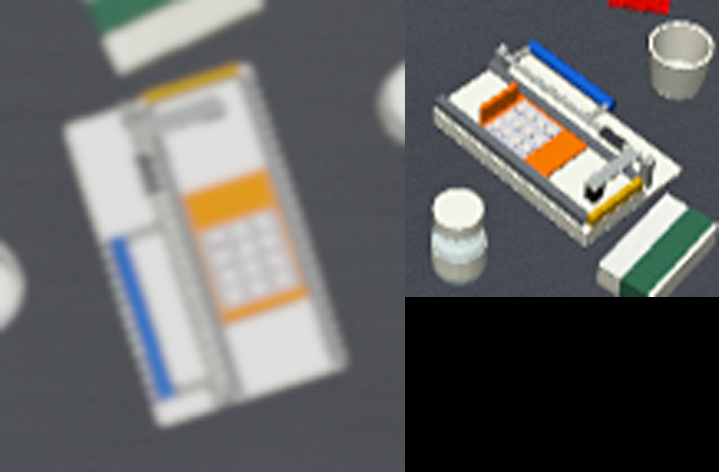

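The crop confirms the orange carrier in the stand, short of the clip and with its lip at the rear end. The stand origin is about (0.635, 0.027) with yaw about 19°. I move above it with a 60 mm opening.

Call:
play_rows --steps '[[[-0.029, -0.0215, -0.006, 0], [-0.029, -0.0215, -0.006, 0], [-0.029, -0.0215, -0.006, 0], [-0.029, -0.0215, 0, 0], [-0.029, -0.0215, 0, 0]]]' --gripper 0.06

```text
time: 0.52
ee_pos: [0.3267, 0.3307, 0.2494]
tcp_rot: [180.0, 0.0, 153.7]
wrist_force: [1.1, 0.7, 0.1]
opening: 0.06
grasp_force: 0.0
```

Call:
play_rows --steps '[[[-0.029, -0.0215, 0, 0], [-0.029, -0.0215, 0, 0], [-0.029, -0.0215, 0, 0], [-0.029, -0.0215, 0, 0], [-0.029, -0.0215, 0, 0]]]'

```text
time: 0.93
ee_pos: [0.4088, 0.1698, 0.2491]
tcp_rot: [-180.0, -0.0, 153.7]
wrist_force: [-0.2, 0.8, 0.1]
opening: 0.0601
grasp_force: 0.0
```

Call:
play_rows --steps '[[[-0.029, -0.0215, 0, 0], [-0.029, -0.0215, 0, 0], [-0.029, -0.0215, 0, 0], [-0.029, -0.0215, 0, 0], [-0.029, -0.0215, 0, 0]]]'

```text
time: 1.35
ee_pos: [0.4911, 0.009, 0.2491]
tcp_rot: [-180.0, -0.0, 153.6]
wrist_force: [0.9, 0.6, 1.1]
opening: 0.0602
grasp_force: 0.0
```

Call:
play_rows --steps '[[[0, 0, 0, -0.12], [0, 0, 0, -0.12], [0, 0, 0, -0.12], [0, 0, 0, -0.12], [0, 0, 0, -0.12]]]'

```text
time: 1.77
ee_pos: [0.4907, 0.0106, 0.2489]
tcp_rot: [180.0, -0.0, -171.7]
wrist_force: [0.9, -0.3, -0.0]
opening: 0.0601
grasp_force: 0.0
```

Run:
```python
from h import *
from workcell import bot
o=bot.get_obs(); print(np.round(o["q"],1),o["ee_pos"],o["tcp_rot"],o["time"])
```

```text
[ 1.2 -2.7  4.3 97.  -0.  -7.1] [0.49067399 0.01061982 0.24888869] [ 1.79994182e+02 -4.71814814e-02 -1.71652167e+02] 1.7667
```

Call:
play_rows --steps '[[[0, 0, 0, -0.095], [0, 0, 0, -0.095], [0, 0, 0, 0], [0, 0, 0, 0], [0, 0, 0, 0]]]'

```text
time: 2.18
ee_pos: [0.4907, 0.0108, 0.2491]
tcp_rot: [180.0, -0.0, -161.3]
wrist_force: [0.3, -0.0, -0.5]
opening: 0.0597
grasp_force: 0.0
```

Run:
```python
from h import *
from workcell import bot
o=bot.get_obs(); print(np.round(o["q"],1),o["ee_pos"],o["tcp_rot"],o["time"])
c=bot.camera("wrist"); pickle.dump(c,open("pics/w1.pkl","wb")); cv2.imwrite("pics/w1.png",c["img"]); print(c["xyz"],c["attitude"],c["vfov"])
```

```text
[  1.3  -2.7   4.3  97.    0.  -17.5] [0.49070161 0.01082586 0.24912081] [ 1.79994281e+02 -1.80576377e-02 -1.61258462e+02] 2.1833
[ 0.42673075 -0.0109456   0.39085036] [1.64748921e+02 1.27789668e-03 1.08785542e+02] 68.07562912540124
```

View pics/w1.png

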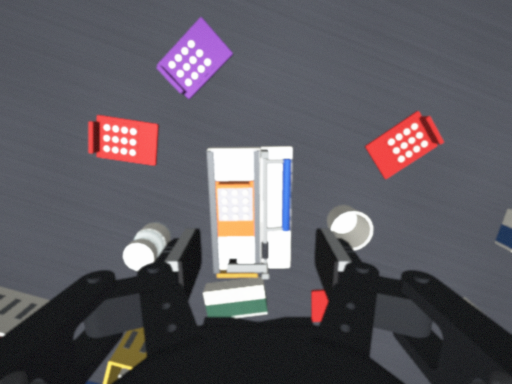

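The wrist view shows the stand upright in the image: bar at (287,195), carrier at (236,208), stop at (243,275). I measure from it.

```bash
cat >> h.py <<'E'
def meas(c,box):
    for col,lo,hi,z in(("blue",(100,120,60),(125,255,255),.036),("orange",(5,120,100),(18,255,255),.026),("yellow",(19,110,100),(34,255,255),.032)):
        m=mask(c,lo,hi,box)
        if not m.any(): print(col,"none"); continue
        p=np.vstack([k for k in cv2.findContours(m,0,1)[0] if len(k)>3]); r=cv2.minAreaRect(p)
        # grow by half a pixel each side
        b=cv2.boxPoints((r[0],(r[1][0]+1,r[1][1]+1),r[2]))
        W=np.array([plane(c,q,z)[:2] for q in b]); print(col,np.round(r[0],1),np.round(r[1],1),"centre",W.mean(0).round(4))
        e=W[1]-W[0]; f=W[2]-W[1]; e=e if np.hypot(*e)>np.hypot(*f) else f
        print("   corners",W.round(4).tolist(),"long dir",np.degrees(np.arctan2(e[1],e[0])).round(2), "len",np.hypot(*e).round(4))
E
python3 - <<'E'
from h import *
c=pickle.load(open("pics/w1.pkl","rb")); meas(c,(205,140,300,281))
# rails / bed edges: white mask extents
m=mask(c,(0,0,150),(180,60,255),(200,142,300,272)); r=cv2.minAreaRect(blob(m)); print("white",r)
E
```

```text
blue [286.5 194.5] [71.  7.] centre [0.5118 0.0575]
   corners [[0.4678, 0.0359], [0.4646, 0.0454], [0.5557, 0.0795], [0.5592, 0.0693]] long dir 20.52 len 0.0973
orange [234.6 208.4] [54.  36.1] centre [ 5.545e-01 -5.000e-04]
   corners [[0.5259, -0.0362], [0.509, 0.0097], [0.5826, 0.0364], [0.6005, -0.012]] long dir 19.9 len 0.0783
yellow [237. 274.] [ 6. 40.] centre [0.644  0.0319]
   corners [[0.648, 0.0027], [0.6293, 0.0576], [0.6399, 0.0613], [0.6588, 0.0059]] long dir 108.79 len 0.0581
white ((249.5, 208.5), (125.0, 85.0), 90.0)
```

Call:
play_rows --steps '[[[0.004, 0, 0.035, -0.013], [0, 0, 0.035, 0], [0, 0, 0.035, 0], [0, 0, 0.035, 0], [0, 0, 0.03, 0]]]'

```text
time: 2.65
ee_pos: [0.4863, 0.0095, 0.077]
tcp_rot: [180.0, -0.0, -160.4]
wrist_force: [0.2, 0.1, 0.1]
opening: 0.0601
grasp_force: 0.0
```

Call:
play_rows --steps '[[[0, 0, 0, 0], [0, 0, 0, 0], [0, 0, 0, 0], [0, 0, 0, 0], [0, 0, 0, 0]]]'

```text
time: 3.07
ee_pos: [0.4882, 0.0096, 0.0815]
tcp_rot: [-179.9, 0.2, -160.4]
wrist_force: [-0.3, -0.6, 0.6]
opening: 0.0607
grasp_force: 0.0
```

Run:
```python
from h import *
from workcell import bot
c=bot.camera("wrist"); pickle.dump(c,open("pics/w2.pkl","wb"));print(c["xyz"],c["attitude"])
s=bot.camera("scene"); pickle.dump(s,open("pics/s2.pkl","wb"))
a=cv2.resize(s["img"][120:240,205:315],None,fx=3.2,fy=3.2,interpolation=cv2.INTER_CUBIC)
w=cv2.resize(c["img"],(440,330)); w=cv2.copyMakeBorder(w,0,a.shape[0]-330,0,0,cv2.BORDER_CONSTANT)
cv2.imwrite("pics/v2.png",np.hstack([w,a]))
```

```text
[ 0.42407037 -0.01322374  0.22296946] [1.64555441e+02 6.57312234e-02 1.09690162e+02]
```

View pics/v2.png

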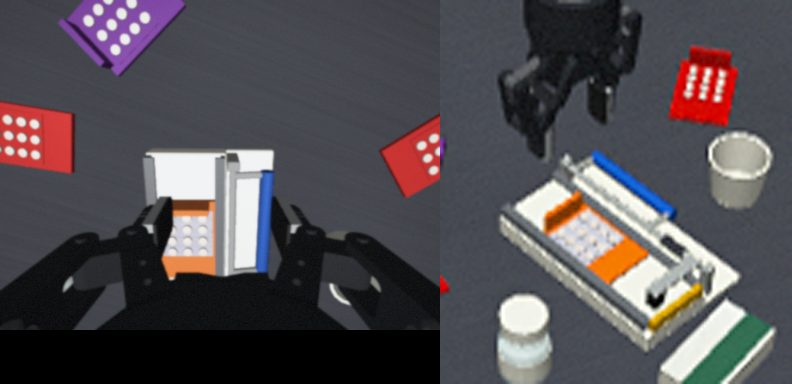

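The wrist view shows both fingertips straddling the lip and bar region, with the bar at about (307,256) full-res. The scene view shows the gripper behind the carrier. I refine the pose from this close view.

Run:
```python
from h import *
from workcell import bot
o=bot.get_obs(); print(o["ee_pos"],o["tcp_rot"],o["time"])
c=pickle.load(open("pics/w2.pkl","rb"))
m=mask(c,(100,120,60),(125,255,255),(290,185,330,330)); ys,xs=np.nonzero(m); print("blue",xs.min(),xs.max(),ys.min(),ys.max())
ps=[]
for y in range(ys.min()+5,ys.max()-5,5):
    r=xs[ys==y]; ps.append(plane(c,((r.min()+r.max())/2,y),.035)[:2])
ps=np.array(ps); v=np.linalg.svd(ps-ps.mean(0))[2][0]; v*=np.sign(v[0]); print("bar dir",np.degrees(np.arctan2(v[1],v[0])),"pt",ps.mean(0))
y0=ys.min(); end=plane(c,(xs[ys==y0].mean(),y0),.036)[:2]; print("bar rear end",end)
mo=mask(c,(3,120,40),(18,255,255),(180,200,262,330)); yo,xo=np.nonzero(mo); print("orange",xo.min(),xo.max(),yo.min(),yo.max())
# lip top rear edge (z=44)
y1=yo.min(); print("lip rear top",plane(c,(xo[yo<=y1+2].mean(),y1),.044)[:2])
m=mask(c,(0,0,150),(180,60,255),(165,165,325,330)); yy,xx=np.nonzero(m)
# finger projections
ps_=np.radians(o["tcp_rot"][2]); Y=np.array([np.sin(ps_),-np.cos(ps_),0])
for s in(-1,1):
  for h in(.030,.0445): print(s,h,proj(c,o["ee_pos"]+s*h*Y+[0,0,.006]))
```

```text
[0.48776092 0.00954773 0.08067728] [-1.79960659e+02  1.15109680e-01 -1.60346388e+02] 3.1667
blue 298 318 199 317
bar dir 19.19356847730313 pt [0.50800738 0.05558029]
bar rear end [0.46551874 0.04028217]
orange 187 249 233 322
lip rear top [ 0.5057159  -0.00742565]
-1 0.03 [200.89880562 246.34626747]
-1 0.0445 [173.32100338 246.31589136]
1 0.03 [315.06712346 246.47202041]
1 0.0445 [342.67068202 246.50242489]
```

Run:
```python
from h import *
c=pickle.load(open("pics/w2.pkl","rb"))
i=c["img"][160:384,150:370]
cv2.imwrite("pics/v3.png",cv2.resize(cv2.convertScaleAbs(i,alpha=1.6,beta=25),None,fx=2.6,fy=2.6,interpolation=cv2.INTER_CUBIC))
```

```text
(no output)
```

View pics/v3.png

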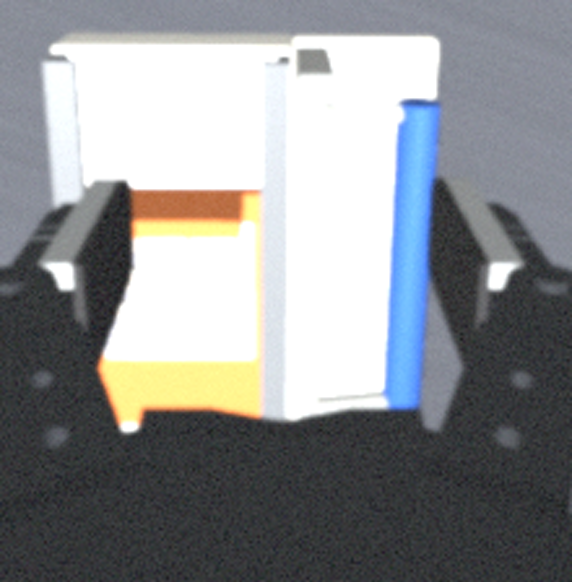

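Tips measure about 6.5 mm thick, and the bar axis is 36.5 mm from the TCP on the tool's y. I shift y by +3 mm and descend.

Call:
play_rows --steps '[[[0, 0.003, 0.01, 0], [0, 0, 0.01, 0], [0, 0, 0.01, 0], [0, 0, 0.005, 0], [0, 0, 0, 0]]]'

```text
time: 3.58
ee_pos: [0.4848, 0.0124, 0.0422]
tcp_rot: [179.9, -0.2, -160.3]
wrist_force: [0.1, -0.6, 0.5]
opening: 0.06
grasp_force: 0.0
```

Call:
play_rows --steps '[[[0, 0, 0, 0], [0, 0, 0, 0], [0, 0, 0, 0], [0, 0, 0, 0], [0, 0, 0, 0]]]'

```text
time: 4.0
ee_pos: [0.4862, 0.0123, 0.0446]
tcp_rot: [-180.0, 0.0, -160.3]
wrist_force: [-1.2, 0.8, 0.3]
opening: 0.0601
grasp_force: 0.0
```

Call:
play_rows --steps '[[[0, 0, 0.002, 0], [0, 0, 0.002, 0], [0, 0, 0.002, 0], [0, 0, 0, 0], [0, 0, 0, 0]]]'

```text
time: 4.42
ee_pos: [0.4858, 0.0124, 0.038]
tcp_rot: [180.0, -0.0, -160.3]
wrist_force: [0.7, 0.3, -0.4]
opening: 0.0601
grasp_force: 0.0
```

Call:
play_rows --steps '[[[0, 0, 0.002, 0], [0, 0, 0.002, 0], [0, 0, 0.002, 0], [0, 0, 0, 0], [0, 0, 0, 0]]]'

```text
time: 4.83
ee_pos: [0.486, 0.0124, 0.0324]
tcp_rot: [180.0, 0.0, -160.3]
wrist_force: [-0.8, 0.3, 2.8]
opening: 0.06
grasp_force: 1.3
```

Call:
play_rows --steps '[[[0, 0, 0.002, 0], [0, 0, 0.002, 0], [0, 0, 0.002, 0], [0, 0, 0, 0], [0, 0, 0, 0]]]'

```text
time: 5.25
ee_pos: [0.4862, 0.0122, 0.0264]
tcp_rot: [-180.0, 0.0, -160.3]
wrist_force: [-1.2, -2.5, 5.2]
opening: 0.0602
grasp_force: 2.5
```

Run:
```python
from h import *
from workcell import bot
o=bot.get_obs(); print(o["ee_pos"],o["wrist_force"],o["torque"],o["time"])
c=bot.camera("wrist"); pickle.dump(c,open("pics/w4.pkl","wb"))
s=bot.camera("scene"); pickle.dump(s,open("pics/s4.pkl","wb"))
a=cv2.resize(s["img"][140:235,215:310],None,fx=4,fy=4,interpolation=cv2.INTER_CUBIC)
w=cv2.resize(cv2.convertScaleAbs(c["img"][130:350,140:370],alpha=1.6,beta=25),None,fx=1.7,fy=1.7); w=cv2.copyMakeBorder(w,0,a.shape[0]-w.shape[0],0,0,cv2.BORDER_CONSTANT)
cv2.imwrite("pics/v4.png",np.hstack([w,a]))
```

```text
[0.48615061 0.01219615 0.02641219] [-1.21616078 -2.46088595  5.15818407] [-0.17487908  0.1415651   0.08019055] 5.25
```

View pics/v4.png

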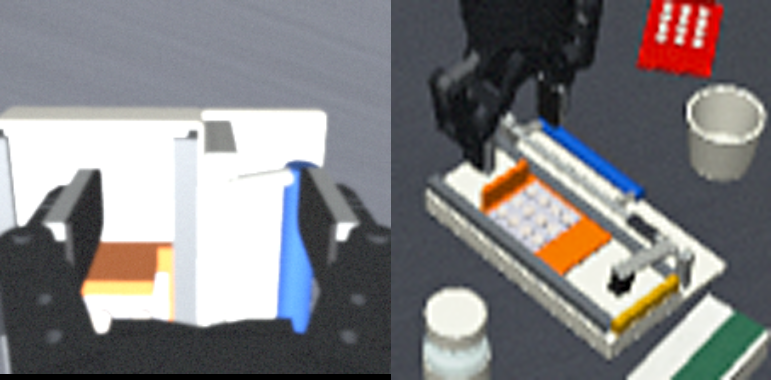

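The bar is pressed with about 5 N and the foot is lifted. Finger B stands behind the lip, and finger A sits about 3 mm outward of the bar's crown. I nudge it inward, then push.

Call:
play_rows --steps '[[[0, -0.001, 0, 0], [0, -0.001, 0, 0], [0, -0.001, 0, 0], [0, 0, 0, 0], [0, 0, 0, 0]]]'

```text
time: 5.77
ee_pos: [0.487, 0.0097, 0.0263]
tcp_rot: [180.0, 0.0, -160.3]
wrist_force: [-1.0, 4.0, 4.1]
opening: 0.0601
grasp_force: 2.1
```

Call:
play_rows --steps '[[[-0.003, 0, 0, 0], [-0.003, 0, 0, 0], [-0.003, 0, 0, 0], [-0.003, 0, 0, 0], [-0.003, 0, 0, 0]]]'

```text
time: 6.18
ee_pos: [0.5011, 0.0144, 0.0262]
tcp_rot: [-180.0, -0.1, -160.3]
wrist_force: [-5.7, -2.4, 6.0]
opening: 0.06
grasp_force: 3.3
```

Call:
play_rows --steps '[[[-0.003, 0, 0, 0], [-0.003, 0, 0, 0], [-0.003, 0, 0, 0], [-0.003, 0, 0, 0], [-0.003, 0, 0, 0]]]'

```text
time: 6.6
ee_pos: [0.5152, 0.0195, 0.0262]
tcp_rot: [-180.0, -0.1, -160.3]
wrist_force: [-6.0, -2.3, 5.4]
opening: 0.0601
grasp_force: 3.4
```

Run:
```python
from h import *
from workcell import bot
o=bot.get_obs(); print(o["ee_pos"],o["wrist_force"],o["torque"],o["time"])
c=bot.camera("wrist"); pickle.dump(c,open("pics/w5.pkl","wb"))
s=bot.camera("scene"); pickle.dump(s,open("pics/s5.pkl","wb"))
a=cv2.resize(s["img"][140:235,215:310],None,fx=4,fy=4,interpolation=cv2.INTER_CUBIC)
w=cv2.resize(cv2.convertScaleAbs(c["img"][130:350,140:370],alpha=1.6,beta=25),None,fx=1.7,fy=1.7); w=cv2.copyMakeBorder(w,0,a.shape[0]-w.shape[0],0,0,cv2.BORDER_CONSTANT)
cv2.imwrite("pics/v5.png",np.hstack([w,a]))
```

```text
[0.51520489 0.01946099 0.02619374] [-6.02373357 -2.2822      5.4417681 ] [-0.26469078  1.07613136  0.09071659] 6.6
```

View pics/v5.png

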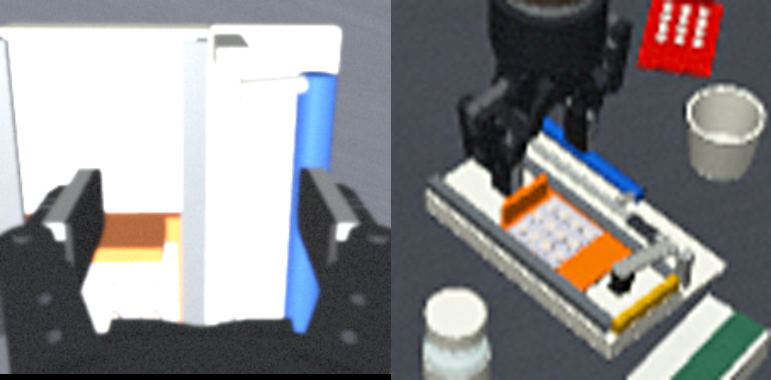

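The carrier is moving, the foot is up, and the bar is well under the fingertip. I keep pushing.

Call:
play_rows --steps '[[[-0.003, 0, 0, 0], [-0.003, 0, 0, 0], [-0.003, 0, 0, 0], [-0.003, 0, 0, 0], [-0.003, 0, 0, 0]]]'

```text
time: 7.12
ee_pos: [0.5293, 0.0245, 0.0262]
tcp_rot: [-180.0, -0.1, -160.3]
wrist_force: [-3.9, -1.7, 5.8]
opening: 0.06
grasp_force: 3.4
```

Call:
play_rows --steps '[[[-0.003, 0, 0, 0], [-0.002, 0, 0, 0], [-0.002, 0, 0, 0], [-0.002, 0, 0, 0], [-0.001, 0, 0, 0]]]'

```text
time: 7.53
ee_pos: [0.5388, 0.0279, 0.0262]
tcp_rot: [-180.0, -0.0, -160.3]
wrist_force: [-5.8, -2.8, 5.9]
opening: 0.0601
grasp_force: 3.3
```

Call:
play_rows --steps '[[[-0.001, 0, 0, 0], [-0.001, 0, 0, 0], [-0.001, 0, 0, 0], [-0.001, 0, 0, 0], [-0.001, 0, 0, 0]]]'

```text
time: 7.95
ee_pos: [0.5433, 0.0295, 0.0262]
tcp_rot: [-180.0, -0.1, -160.3]
wrist_force: [-4.0, -2.0, 6.1]
opening: 0.0602
grasp_force: 3.3
```

Call:
play_rows --steps '[[[-0.001, 0, 0, 0], [-0.001, 0, 0, 0], [-0.001, 0, 0, 0], [-0.001, 0, 0, 0], [-0.001, 0, 0, 0]]]'

```text
time: 8.37
ee_pos: [0.548, 0.0312, 0.0262]
tcp_rot: [-180.0, -0.1, -160.3]
wrist_force: [-8.8, -2.6, 7.6]
opening: 0.06
grasp_force: 5.6
```

Run:
```python
from h import *
from workcell import bot
o=bot.get_obs(); print(o["ee_pos"],o["wrist_force"],o["torque"],o["time"])
s=bot.camera("scene"); pickle.dump(s,open("pics/s6.pkl","wb"))
cv2.imwrite("pics/v6.png",cv2.resize(s["img"][150:235,225:310],None,fx=6,fy=6,interpolation=cv2.INTER_CUBIC))
```

```text
[0.54799357 0.03122937 0.02616589] [-8.76571434 -2.55062316  7.62919261] [-0.36936829  1.80022442 -0.07586094] 8.3667
```

View pics/v6.png

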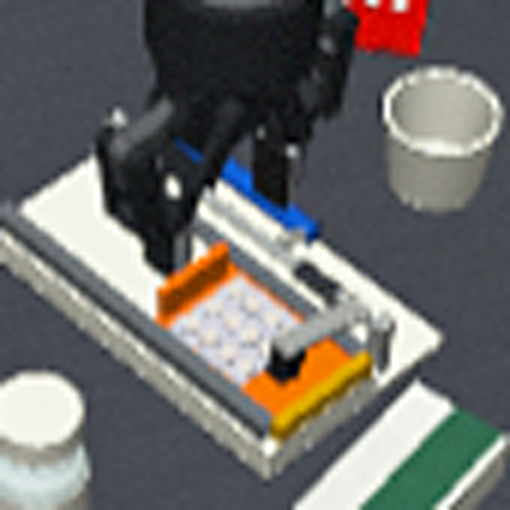

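The front edge is at the yellow stop under the raised foot, and the force is rising. I push a little more to confirm.

Call:
play_rows --steps '[[[-0.001, 0, 0, 0], [-0.001, 0, 0, 0], [0, 0, 0, 0], [0, 0, 0, 0], [0, 0, 0, 0]]]'

```text
time: 8.83
ee_pos: [0.5481, 0.0313, 0.0261]
tcp_rot: [-180.0, -0.3, -160.4]
wrist_force: [-14.4, -3.5, 12.3]
opening: 0.0599
grasp_force: 9.3
```

Blocked solidly, so it is home. I back off the lip slightly, then rise to release the bar.

Call:
play_rows --steps '[[[0.002, 0, 0, 0], [0.002, 0, 0, 0], [0.002, 0, 0, 0], [0, 0, 0, 0], [0, 0, 0, 0]]]'

```text
time: 9.25
ee_pos: [0.5453, 0.0302, 0.0267]
tcp_rot: [-180.0, 0.1, -160.3]
wrist_force: [4.2, 2.0, 4.9]
opening: 0.0598
grasp_force: 2.4
```

Call:
play_rows --steps '[[[0, 0, -0.002, 0], [0, 0, -0.002, 0], [0, 0, -0.002, 0], [0, 0, -0.002, 0], [0, 0, -0.003, 0]]]'

```text
time: 9.67
ee_pos: [0.5437, 0.0299, 0.0367]
tcp_rot: [180.0, -0.1, -160.3]
wrist_force: [-0.1, -0.0, 0.6]
opening: 0.0598
grasp_force: 0.0
```

Call:
play_rows --steps '[[[0, 0, -0.01, 0], [0, 0, -0.02, 0], [0, 0, -0.03, 0], [0, 0, -0.03, 0], [0, 0, -0.03, 0]]]'

```text
time: 10.08
ee_pos: [0.5439, 0.03, 0.1591]
tcp_rot: [180.0, -0.0, -160.3]
wrist_force: [0.6, 0.3, 0.2]
opening: 0.06
grasp_force: 0.0
```

Call:
play_rows --steps '[[[0.03, 0, -0.01, 0], [0.03, 0, 0, 0], [0.02, 0, 0, 0], [0, 0, 0, 0], [0, 0, 0, 0]]]'

```text
time: 10.5
ee_pos: [0.4688, 0.0029, 0.1684]
tcp_rot: [-180.0, 0.1, -160.4]
wrist_force: [-0.3, -0.0, -0.3]
opening: 0.06
grasp_force: 0.0
```

Run:
```python
from h import *
from workcell import bot
o=bot.get_obs(); print(o["ee_pos"],o["wrist_force"],o["time"])
s=bot.camera("scene"); w=bot.camera("wrist"); 
a=cv2.resize(s["img"][150:240,215:310],None,fx=4.2,fy=4.2,interpolation=cv2.INTER_CUBIC)
b=cv2.resize(w["img"],None,fx=.75,fy=.75); b=cv2.copyMakeBorder(b,0,a.shape[0]-b.shape[0],0,0,cv2.BORDER_CONSTANT)
cv2.imwrite("pics/v7.png",np.hstack([a,b]))
```

```text
[0.46883225 0.00288446 0.16839099] [-0.26672308 -0.00078243 -0.30656137] 10.5
```

View pics/v7.png

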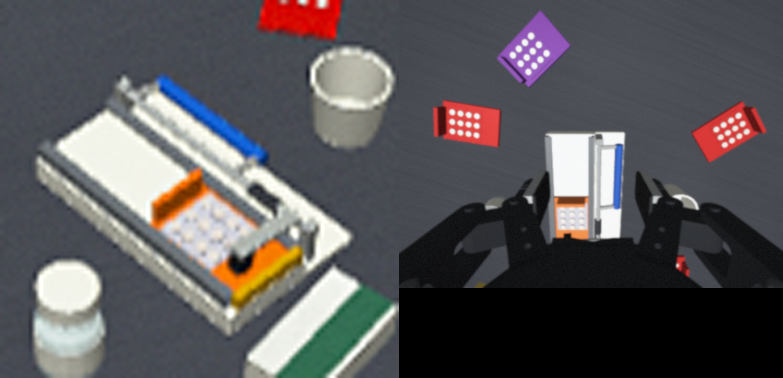

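The carrier is at the stop, the foot is down on it, and the bar is up. The gripper is clear, so I hand in.

```bash
python3 -c "
from workcell import bot
print(bot.job_done())"
```

```text
the job is handed in; nothing more can be done
None
```

The carrier is against the yellow stop with the released clip resting on it, and the gripper is clear of everything; I handed the job in at about 10.6 s of the 32 s allowed, and no verdict came back.

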